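Snap the juicer pusher into its spring-clip holder

ROBOT

A 6-joint arm with a two-finger parallel gripper is mounted at the origin on the work surface. World frame = base frame: x ahead of the robot, y to its left, z up, the work surface at z = 0. Lengths are in mm, angles in rad, forces in N, time in s.
With the tool pointing down it reaches from about 275 to 750 mm from the base axis. Payload 10.2 kg.
Tool frame: the origin (TCP) lies between the finger pads; the fingertips stand 17 mm ahead of it and the grasp point (between the pads) lies 2 mm behind it; y points along the fingers, x is the direction in which the jaws open and shut, and the axes are right-handed (so a half turn about y gives the same grasp; the last joint's range is limited). The gripper opens to 85 mm and grips with 20 to 120 N. Pads are 22 mm wide; open, the fingers measure 114 mm over their backs; the gripper's body (76 mm by 85 mm) begins 54 mm behind the grasp point. The pads swing forward as they close: fully open they stand 13 mm farther back than shut.
Start: joints at [1.094, 0.313, 1.498, -0, 1.331, -0.223], TCP at [131.832, 508.185, 248.294] pointing down, gripper open.
Joint ranges: [-2.94, 2.94], [-0.97, 2.17], [0.19, 2.56], [-1.23, 4.37], [0.02, 3.11], [-2.88, 2.88]. Speed limits (rad/s): [2.39, 2.39, 3.01, 3.14, 3.14, 3.14].

INTERFACE

Orientations are given as a unit quaternion [w, x, y, z].
In Python, from rig import ctrl gives the robot as it stands.
- The arm moves only by the tool jog_arm, never from a script. Its argument "targets" is a list of rows, each an object with "offset": the shift along the tool's x, y, z in m, a list of three; "yaw": the turn about the tool's y in rad. In form: [{"offset": [dx, dy, dz], "yaw": yaw}, ...]. A call has 1 to 12 rows; each row is the pose to reach, as a shift and turn from the pose measured when the call began, along the tool's axes at that moment; what a row does not reach only later rows make up. A row lasts 1/12 s, in which the tool goes at most 41.7 mm and 7.16 degrees, less where a joint would pass 70% of its speed; a pose out of reach is approached as far as the arm can. A call with a gripper value outside its range is refused whole. "fingers" is the finger opening in m, from 0 to 0.0854, set as the call begins (left out, the last holds). The fingers move at their own pace and stop on an object; "grip_force" is the grip in N (left out, the last holds). Time passes only in rows, so rows that repeat a pose let the fingers close. It gives the time, the measured TCP pose, the force and the opening at its end, in the units of the state.
- ctrl.sense(): the state, without advancing time (a new reading comes with each control period).
- ctrl.capture(name): name is "scene" or "top"; returns a dict with "img" (400x640x3 uint8, red, green, blue), "intrinsics" (3x3 intrinsics, pixels), "T" (4x4, takes a point from camera to world coordinates). Camera axes: x right, y up, looking along -z (the intrinsics and any distortion apply to the point x, -y, -z); pixel columns grow to the right and rows downward; lengths in mm; the calibration is good to about 2 mm. A picture is of the moment at which its call begins. There is no depth.
- ctrl.finish_job(): hands the job in, once; it reports no verdict.
Trained networks look in the newest picture that a camera, given by its name, has taken for a name from the list of things; names that differ only in an ending like _2 or _b are one class to them, and where a whole thing is asked for, a point or a joint stands for the part that bears it (a point fixed in the world has none). Each returns a list of dicts, best first, with "score" (0 to 1); they miss things now and then, are a little off and sometimes report something else, mostly with a low value. They report only what shows in the picture. A call takes as long as a camera call. They do not tell look-alikes from the thing itself.
- ctrl.boxes_of(camera, target): "box" ([left, top, right, bottom] in pixels, round what is visible of it).
- ctrl.regions_of(camera, target): "region" (400x640 bool, what is visible of it) and "box" ([left, top, right, bottom] in pixels, round what is visible of it).
The state is a dict: "time_s": time; "joints": joint angles; "dq": joint speeds; "tau": joint torques, N m; "eef_pos": TCP position; "ee_rot": TCP orientation; "force": force on the tool from outside, world axes, zero at the start; "wrist_torque": the same for the moment, N m; "grip_width": opening from 0.0 (shut) to 1.0 (fully open).
Only numpy, scipy, OpenCV 4.12 (cv2) and the standard library are available. Lean on these libraries where they do the work, as an engineer would, in place of code of your own. Each camera call takes 0.05 s, during which the arm holds its last target.

TASK

Two white juicer pushers lie on the drying rest. Take the thick one and press it down into the spring clips of the steel holder, roughly centred lengthwise, until the clips snap around it and it sits fully home, then let go. Leave the slim pusher lying where it is.

Things in the scene. Friction and masses are not known exactly. Their poses are not given: they have to be found in the camera images.
- pusher_mid (a point): Centre of the thick pusher: loose plain white plastic cylinder, diameter 32 mm, length 200 mm, about 0.13 kg, lying level; x axis along it, both ends alike. Starts in one of two V slots, 110 mm apart side by side, of a fixed steel drying rest, centre 35 mm above the worktop. The V supports (10 mm wide) touch it only 75 mm either side of its centre; between them it is free all round.
- clip_seat (a point): Where the thick pusher's centre lies when fully home in the holder, 48 mm above the worktop: x along the seated pusher (either way round will do), y across, z up. Two rigid blocks, 16 mm below this point and under the clips, stop the pusher here. Midway between the clips 100 mm lengthwise are clear, with only the base plate 40 mm below this point.
- holder: Fixed steel plate 170 x 75 x 8 mm on the worktop, origin under its centre, x lengthwise. Two clips, 60 mm either side of the centre along x, each 20 mm wide: two upright dark sprung blades whose lips leave a 23 mm gap 60 mm above the worktop and flare to 52 mm at 75 mm. The pusher laid on them stands 25 mm too high; pressed straight down with 10 to 20 N it snaps in.
- slim_mid (a point): Centre of the slim pusher, not wanted: loose plain white plastic cylinder, diameter 18 mm, length 200 mm, lying in the other V slot of the drying rest, centre 25 mm above the worktop. x axis along it.
Mind the look-alikes: they are no part of the job. Leave any blue or red look-alike of the holder alone. Leave any pink look-alike of the part that bears pusher_mid alone.

How it is judged (in metres and radians):
On the way:
1. the gripper presses the thick pusher down into the clips until it is home (within 6 mm in height, gripper still touching it) (z of pusher_mid in the frame of clip_seat between -0.006 and 0.006 m and y of pusher_mid in the frame of clip_seat between -0.008 and 0.008 m and angle between the x axis of pusher_mid and the x axis of clip_seat, either way round below 0.17 rad and contact force between the fingers and pusher above 0.5 N), for 0.05 s.
At the end, for the whole second after the job is handed in: The thick pusher lies still in both clips: its centre within 6 mm in height, 8 mm sideways and 20 mm lengthwise of the seat point, its axis within 0.17 rad (10 degrees) of the seat's x axis, either way round; the slim pusher is within 30 mm of where it started (z of pusher_mid in the frame of clip_seat between -0.006 and 0.006 m and y of pusher_mid in the frame of clip_seat between -0.008 and 0.008 m and angle between the x axis of pusher_mid and the x axis of clip_seat, either way round below 0.17 rad and x of pusher_mid in the frame of clip_seat between -0.02 and 0.02 m and linear speed of pusher below 0.02 m/s and distance of slim_mid from where it was at the start of the episode below 0.03 m); the robot touches nothing.
It fails at once if the slim pusher is moved more than 30 mm from where it lay (distance of slim_mid from where it was at the start of the episode above 0.03 m).
It also fails if it takes over 38 s, if anything falls off the work surface, if the arm or the gripper's body presses on something with over 40 N, if the wrist force passes 120 N, or if a joint passes its speed limit or range.

## Working session

There is one attempt and no reset: what is moved stays moved. The work goes in short steps, Python scripts to look and compute and a tool call to move; the robot and the scene stay as the last step left them, time stands still between calls to the robot, and variables do not carry over. Pictures are saved under pics/ and viewed, and the job is handed in when it is done.

Besides the shell and the picture viewer there is one more tool, called after "Call:" by a JSON object that holds its "fn" and its "kwargs". jog_arm: Moves the arm, as the interface text tells. Its arguments: {"type":"object","properties":{"targets":{"type":"array"},"fingers":{"type":"number"},"grip_force":{"type":"number"}},"required":["targets"]}

```bash
mkdir -p pics; python3 - <<'E'
from rig import ctrl
import cv2,numpy as np
s=ctrl.sense();print({k:np.round(v,4).tolist() for k,v in s.items()})
for c in("scene","top"):
    d=ctrl.capture(c);cv2.imwrite(f"pics/{c}0.png",d["img"][:,:,::-1]);np.savez(f"{c}0.npz",**d)
    print(c,d["intrinsics"].tolist(),np.round(d["T"],3).tolist())
    for t in("pusher_mid","slim_mid","holder"):
        print(t,[(np.round(b["box"]).tolist(),round(b["score"],2)) for b in ctrl.boxes_of(c,t)])
E
```

```text
{'time_s': 0.0, 'joints': [1.0936, 0.3135, 1.4985, -0.0, 1.331, -0.2234], 'dq': [-0.0019, 0.0008, 0.0007, 0.0025, -0.0, 0.0004], 'tau': [0.0004, -41.2269, -25.9752, -0.0001, 0.0041, -0.0], 'eef_pos': [131.7214, 507.9482, 247.7131], 'ee_rot': [-0.559, 0.5595, 0.4323, -0.4331], 'force': [0.1999, -0.4819, 0.1673], 'wrist_torque': [0.0217, 0.0107, -0.0612], 'grip_width': 0.9948}
scene [[390.0462895621062, 0.0, 320.8885233512202], [0.0, 390.0462895621062, 206.4060903630229], [0.0, 0.0, 1.0]] [[0.685, -0.427, 0.591, 1053.927], [0.729, 0.393, -0.56, -564.262], [0.007, 0.814, 0.581, 622.909], [0.0, 0.0, 0.0, 1.0]]
pusher_mid [([146.0, 259.0, 218.0, 338.0], 0.83), ([248.0, 219.0, 332.0, 256.0], 0.76), ([266.0, 251.0, 348.0, 289.0], 0.49)]
slim_mid [([264.0, 251.0, 349.0, 289.0], 0.75)]
holder [([336.0, 135.0, 381.0, 176.0], 0.75), ([367.0, 158.0, 415.0, 217.0], 0.62), ([282.0, 160.0, 327.0, 212.0], 0.56)]
top [[374.9933787195954, 0.0, 323.0218477957872], [0.0, 374.9933787195954, 198.2559921865018], [0.0, 0.0, 1.0]] [[-0.01, 0.997, -0.075, 418.552], [-1.0, -0.01, -0.0, -51.63], [-0.001, 0.075, 0.997, 1119.015], [0.0, 0.0, 0.0, 1.0]]
pusher_mid [([316.0, 189.0, 384.0, 212.0], 0.88), ([409.0, 188.0, 470.0, 225.0], 0.64)]
slim_mid [([328.0, 152.0, 393.0, 175.0], 0.71)]
holder [([199.0, 176.0, 254.0, 214.0], 0.97), ([254.0, 231.0, 321.0, 274.0], 0.61)]
```

View pics/scene0.png

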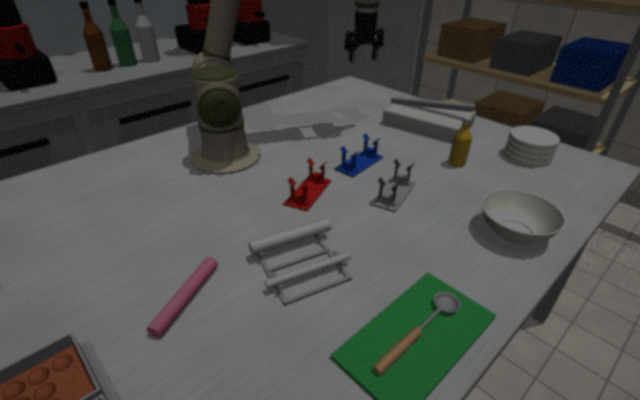

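View pics/top0.png

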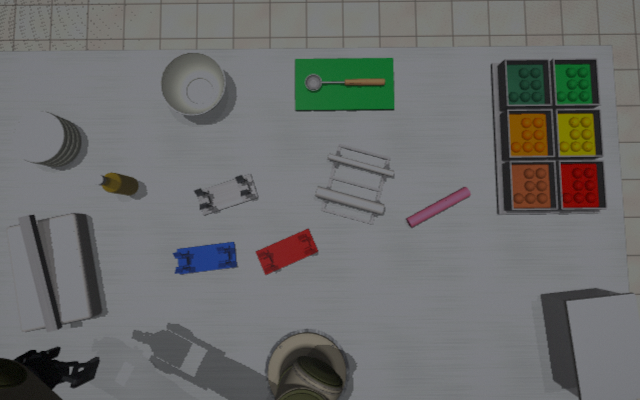

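```bash
python3 - <<'E'
import cv2
a=cv2.imread("pics/top0.png");cv2.imwrite("pics/topc.png",cv2.resize(a[130:290,180:480],None,fx=2.6,fy=2.6,interpolation=cv2.INTER_CUBIC))
a=cv2.imread("pics/scene0.png");cv2.imwrite("pics/scenec.png",cv2.resize(a[120:345,140:430],None,fx=2.6,fy=2.6,interpolation=cv2.INTER_CUBIC))
E
```

```text
(no output)
```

View pics/topc.png

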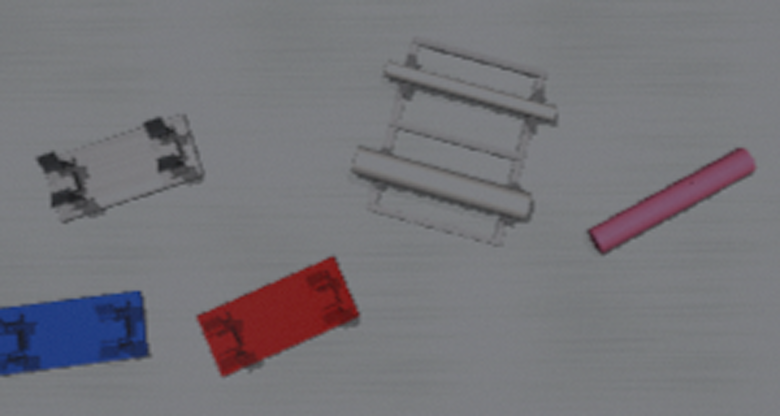

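View pics/scenec.png

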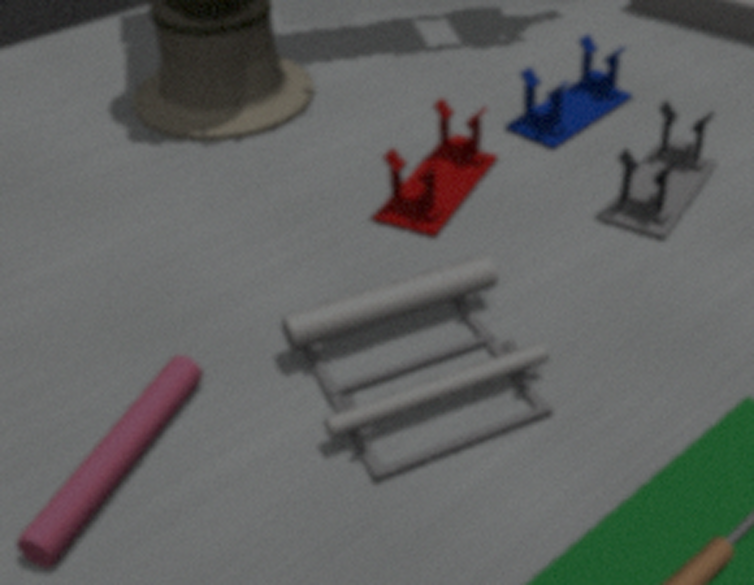

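Candidates in the top picture:
- White cylinders: the thick one at (350,200), about 11 px wide, the slim one at (361,163), about 7 px wide. The thick one is the target. The pink one at (438,207) lies loose on the table and is a look-alike.
- Holders: the grey steel one at (226,194) is the target. The red one at (287,252) and the blue one at (205,257) are look-alikes.

The crops confirm both choices. Next I measure both by fitting model silhouettes in the two views.

```bash
cat > h.py <<'E'
import numpy as np,cv2
from scipy.optimize import minimize
from scipy.spatial.transform import Rotation as R
def proj(d,P):
    T=d["T"];c=(np.asarray(P)-T[:3,3])@T[:3,:3]; q=np.c_[c[:,0],-c[:,1],-c[:,2]]@d["intrinsics"].T
    return q[:,:2]/q[:,2:]
def cyl(r,L):
    t=np.linspace(0,2*np.pi,24,endpoint=False)
    return [np.array([[s*L/2,r*np.cos(a),r*np.sin(a)] for s in(-1,1) for a in t])]
def box(x0,x1,y0,y1,z0,z1): return np.array([[x,y,z] for x in(x0,x1) for y in(y0,y1) for z in(z0,z1)],float)
def place(parts,p):
    c,s=np.cos(p[3]),np.sin(p[3]);M=np.array([[c,-s,0],[s,c,0],[0,0,1]])
    return [q@M.T+np.array(p[:3]) for q in parts]
S=4
def render(d,parts):
    m=np.zeros((400*S,640*S),np.uint8)
    for q in parts:
        u=(proj(d,q)+.5)*S-.5
        cv2.fillConvexPoly(m,cv2.convexHull(np.round(u*16).astype(np.int32)),255,shift=4)
    return cv2.resize(m,(640,400),interpolation=cv2.INTER_AREA)/255.
def fit(parts,obs,p0,step=(8,8,5,.06)):
    st=np.array(step)
    f=lambda v:sum(np.abs(render(d,place(parts,p0+v*st))-m).sum() for d,m in obs)
    best=None
    for k in range(3):
        sim=np.vstack([np.zeros(4),np.eye(4)*(1 if k%2==0 else -1)])+(best.x if best is not None else 0)
        best=minimize(f,sim[0],method="Nelder-Mead",options=dict(initial_simplex=sim,xatol=.01,fatol=.05))
    return p0+best.x*st,best.fun
def back(d,u,z):
    K=d["intrinsics"];r=np.linalg.solve(K,[u[0],u[1],1]);r=d["T"][:3,:3]@np.array([r[0],-r[1],-r[2]]);o=d["T"][:3,3]
    return o+r*(z-o[2])/r[2]
E
python3 - <<'E'
from h import *
from rig import ctrl
D={c:ctrl.capture(c) for c in("top","scene")}
px={"pusher_mid":dict(top=(350,200),scene=(290,237)),"slim_mid":dict(top=(361,163),scene=(308,270)),"holder":dict(top=(226,194),scene=(391,188))}
out={}
for t,z in(("pusher_mid",35),("slim_mid",25),("holder",30)):
    M={}
    for c in D:
        rs=[r for r in ctrl.regions_of(c,t)]
        rs=[r for r in rs if np.hypot((r["box"][0]+r["box"][2])/2-px[t][c][0],(r["box"][1]+r["box"][3])/2-px[t][c][1])<15]
        print(t,c,len(rs))
        if rs:
            m=rs[0]["region"];M[c]=m;v,u=np.nonzero(m);print(rs[0]["score"],m.sum(),u.mean(),v.mean(),back(D[c],(u.mean(),v.mean()),z).round(1),cv2.minAreaRect(np.c_[u,v].astype(np.float32)))
    for c in M: out[t+"_"+c]=M[c]
np.savez("masks.npz",**out)
import pickle;pickle.dump(D,open("D.pkl","wb"))
E
```

```text
pusher_mid top 1
0.85 754 349.59151193633954 200.1074270557029 [ 494.1 -128.6   35. ] ((350.04559326171875, 200.2525634765625), (69.12213897705078, 11.651812553405762), 14.534454345703125)
pusher_mid scene 1
0.65 1192 287.6057046979866 236.11577181208054 [ 490.7 -136.4   35. ] ((288.53082275390625, 235.5946044921875), (15.479304313659668, 85.42363739013672), 71.96571350097656)
slim_mid top 1
0.87 420 362.2214285714286 165.3047619047619 [ 597.2 -168.    25. ] ((361.3179931640625, 165.20973205566406), (67.68228149414062, 6.805485248565674), 14.38139533996582)
slim_mid scene 1
0.67 703 306.4068278805121 269.8093883357041 [ 595.9 -170.8   25. ] ((307.2166748046875, 269.6019592285156), (8.580893516540527, 89.19612884521484), 70.20112609863281)
holder top 1
0.89 1438 227.16411682892908 194.0180806675939 [515.8 227.7  30. ] ((226.50186157226562, 193.80584716796875), (26.218036651611328, 58.54542922973633), 72.12130737304688)
holder scene 1
0.74 1124 393.27669039145906 189.87989323843416 [530.  210.8  30. ] ((394.5000305175781, 186.00003051757812), (36.36618423461914, 50.28021240234375), 18.43494987487793)
```

```bash
python3 - <<'E'
from h import *
import pickle
D=pickle.load(open("D.pkl","rb"));M=np.load("masks.npz")
hold=[box(-85,85,-37.5,37.5,0,8)]
for s in(-60,60):
    hold.append(box(s-10,s+10,-16,16,8,32))
    for y in(-1,1):
        b=lambda ya,yb,za,zb:np.array([[s+dx,y*v,z] for dx in(-10,10) for v,z in((ya,za),(ya+3,za),(yb,zb),(yb+3,zb))])
        hold+=[b(16,16,8,52),b(16,11.5,52,60),b(11.5,26,60,75)]
models=dict(pusher_mid=(cyl(16,200),[494,-130,35,np.radians(75.5)]),slim_mid=(cyl(9,200),[597,-169,25,np.radians(75.5)]),holder=(hold,[516,225,0,np.radians(108)]))
ov={c:cv2.resize(D[c]["img"][:,:,::-1],None,fx=1,fy=1).copy() for c in D}
for t,(m,p0) in models.items():
    for cs in(("top","scene"),("top",),("scene",)):
        obs=[(D[c],M[t+"_"+c].astype(float)) for c in cs]
        p,e=fit(m,obs,np.array(p0,float));print(t,cs,p[:3].round(1),np.degrees(p[3]).round(1),round(e,1))
        if len(cs)==2:
            q=p
    for c in D:
        big=None
    models[t]=(m,q)
for c,(y0,y1,x0,x1) in dict(top=(140,240,190,400),scene=(130,300,240,430)).items():
    k=3.8;im=cv2.resize(ov[c][y0:y1,x0:x1],None,fx=k,fy=k,interpolation=cv2.INTER_CUBIC)
    im=cv2.convertScaleAbs(im,alpha=1.6)
    for t,(m,q) in models.items():
        for pt in place(m,q):
            u=(proj(D[c],pt)-[x0,y0]+.5)*k
            cv2.polylines(im,[cv2.convexHull(u.astype(np.int32))],True,(0,255,0),1)
    cv2.imwrite(f"pics/ov_{c}.png",im[:600,:800])
E
```

```text
pusher_mid ('top', 'scene') [ 493.  -131.5   35.7] 74.4 146.6
pusher_mid ('top',) [ 495.2 -130.1   16.9] 74.3 58.9
pusher_mid ('scene',) [ 493.6 -132.4   36.6] 74.3 72.2
slim_mid ('top', 'scene') [ 597.9 -165.1   25.4] 74.5 140.1
slim_mid ('top',) [ 599.1 -165.9   18.5] 74.3 45.3
slim_mid ('scene',) [ 597.7 -164.4   25.2] 74.5 89.7
holder ('top', 'scene') [516.8 232.3   1.1] 108.0 195.5
holder ('top',) [519.6 238.4 -21.6] 107.8 57.1
holder ('scene',) [512.4 237.5  -3. ] 107.5 91.2
```

View pics/ov_top.png

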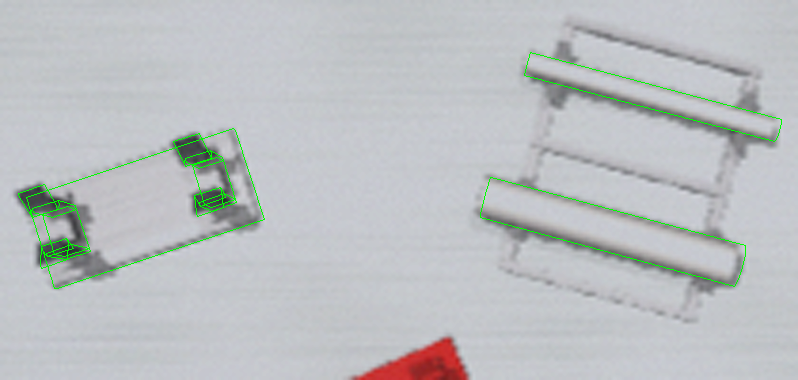

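View pics/ov_scene.png

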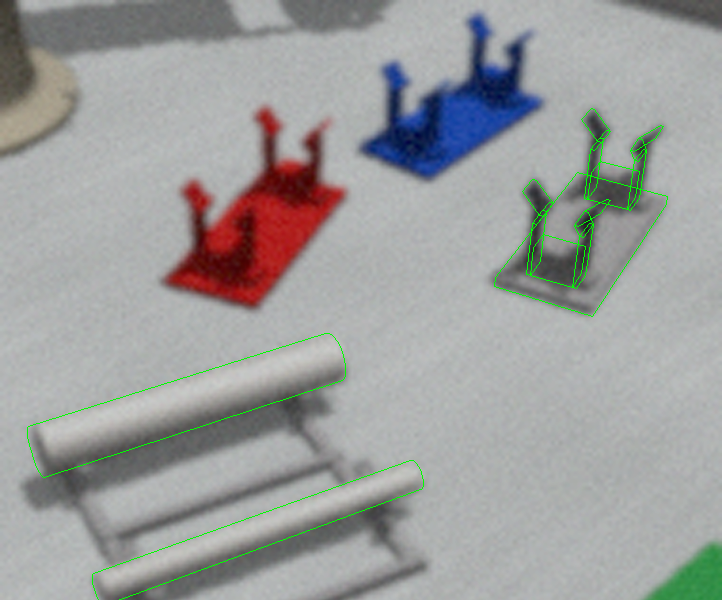

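```bash
cat > mv.py <<'E'
import sys
from h import *
from rig import ctrl
s=ctrl.sense();w,x,y,z=s["ee_rot"];M=R.from_quat([x,y,z,w]).as_matrix();p=np.array(s["eef_pos"])
print("t",round(s["time_s"],2),"p",p.round(1),"F",np.round(s["force"],1),"grip",round(s["grip_width"],3),"q",np.round(s["joints"],2))
print("tool axes cols",M.round(3).tolist())
def go(x,y,z,ax):  # ax: pusher axis yaw deg
    off=M.T@(np.array([x,y,z])-p)/1000
    tx=np.degrees(np.arctan2(M[1,0],M[0,0])); want=ax+90
    d=(want-tx+90)%180-90      # world yaw about +z
    return off.round(4).tolist(), "yaw",round(-np.radians(d),3) if M[2,1]<0 else round(np.radians(d),3),"alt",round(-np.radians(d-180*np.sign(d)),3)
a=list(map(float,sys.argv[1:]))
for i in range(0,len(a),4): print(go(*a[i:i+4]))
E
python3 mv.py 493 -131.5 150 74.4 493 -131.5 33 74.4
```

```text
t 0.8 p [131.8 508.2 248.3] F [ 0.9 -0.5  0.2] grip 0.998 q [ 1.09  0.31  1.5   0.    1.33 -0.22]
tool axes cols [[0.251, -0.0, -0.968], [0.968, -0.0, 0.251], [-0.0, -1.0, 0.0]]
([-0.5285, 0.0983, -0.5102], 'yaw', np.float64(-1.552), 'alt', np.float64(1.589))
([-0.5285, 0.2153, -0.5102], 'yaw', np.float64(-1.552), 'alt', np.float64(1.589))
```

Call:
{"fn": "jog_arm", "kwargs": {"targets": [{"offset": [-0.5285, 0.098, -0.51], "yaw": 1.589}, {"offset": [-0.5285, 0.098, -0.51], "yaw": 1.589}, {"offset": [-0.5285, 0.098, -0.51], "yaw": 1.589}, {"offset": [-0.5285, 0.098, -0.51], "yaw": 1.589}, {"offset": [-0.5285, 0.098, -0.51], "yaw": 1.589}, {"offset": [-0.5285, 0.098, -0.51], "yaw": 1.589}, {"offset": [-0.5285, 0.098, -0.51], "yaw": 1.589}, {"offset": [-0.5285, 0.098, -0.51], "yaw": 1.589}, {"offset": [-0.5285, 0.098, -0.51], "yaw": 1.589}, {"offset": [-0.5285, 0.098, -0.51], "yaw": 1.589}, {"offset": [-0.5285, 0.098, -0.51], "yaw": 1.589}, {"offset": [-0.5285, 0.098, -0.51], "yaw": 1.589}], "fingers": 0.07, "grip_force": 60}}

```text
time_s: 1.8
eef_pos: [376.0, 74.5, 182.2]
ee_rot: [0.704, -0.704, 0.067, -0.067]
force: [1.1, 0.3, 0.2]
grip_width: 0.823
```

```bash
python3 mv.py 493 -131.5 130 74.4 493 -131.5 33 74.4
```

```text
t 1.8 p [376.   74.5 182.2] F [1.1 0.3 0.2] grip 0.823 q [-0.11  0.07  1.98  0.    1.09  0.08]
tool axes cols [[0.982, 0.001, 0.188], [-0.188, -0.0, 0.982], [0.001, -1.0, 0.0]]
([0.1536, 0.0524, -0.1802], 'yaw', np.float64(0.083), 'alt', np.float64(-3.059))
([0.1535, 0.1494, -0.1803], 'yaw', np.float64(0.083), 'alt', np.float64(-3.059))
```

Call:
{"fn": "jog_arm", "kwargs": {"targets": [{"offset": [0.1535, 0.052, -0.18], "yaw": 0.083}, {"offset": [0.1535, 0.052, -0.18], "yaw": 0.083}, {"offset": [0.1535, 0.052, -0.18], "yaw": 0.083}, {"offset": [0.1535, 0.052, -0.18], "yaw": 0.083}, {"offset": [0.1535, 0.052, -0.18], "yaw": 0.083}, {"offset": [0.1535, 0.052, -0.18], "yaw": 0.083}, {"offset": [0.1535, 0.052, -0.18], "yaw": 0.083}, {"offset": [0.1535, 0.052, -0.18], "yaw": 0.083}]}}

```text
time_s: 2.47
eef_pos: [493.0, -132.4, 129.6]
ee_rot: [0.701, -0.7, 0.097, -0.097]
force: [0.4, 0.7, 0.0]
grip_width: 0.82
```

```bash
python3 mv.py 493 -131.5 33 74.4;python3 - <<'E'
from rig import ctrl
import cv2
a=ctrl.capture("scene")["img"][:,:,::-1][150:320,210:400];b=ctrl.capture("top")["img"][:,:,::-1][120:290,270:460]
import numpy as np
cv2.imwrite("pics/a1.png",cv2.resize(np.hstack([a,b]),None,fx=2.1,fy=2.1,interpolation=cv2.INTER_CUBIC))
E
```

```text
t 2.47 p [ 493.  -132.4  129.6] F [0.4 0.7 0. ] grip 0.82 q [-0.49  0.41  1.7   0.    1.04 -0.22]
tool axes cols [[0.962, -0.0, 0.271], [-0.271, 0.001, 0.962], [-0.0, -1.0, 0.001]]
([-0.0002, 0.0966, 0.0008], 'yaw', np.float64(-0.002), 'alt', np.float64(3.139))
```

View pics/a1.png

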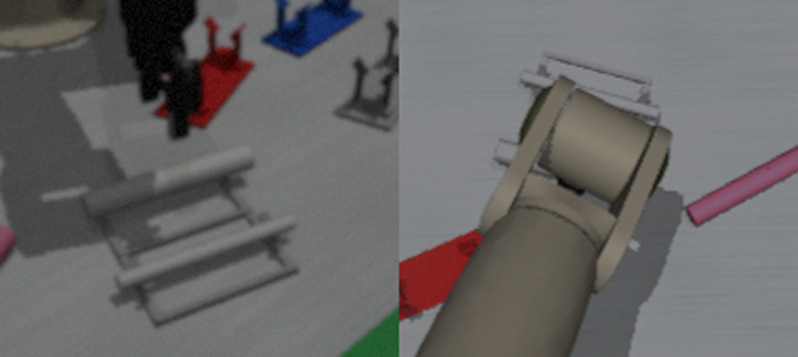

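The gripper stands over the thick pusher with the jaws across it, in the scene view near (165,100) of the crop. The slim pusher is untouched, so I descend and grip.

Call:
{"fn": "jog_arm", "kwargs": {"targets": [{"offset": [0, 0.035, 0.001], "yaw": 0}, {"offset": [0, 0.06, 0.001], "yaw": 0}, {"offset": [0, 0.08, 0.001], "yaw": 0}, {"offset": [0, 0.09, 0.001], "yaw": 0}, {"offset": [0, 0.0965, 0.001], "yaw": 0}, {"offset": [0, 0.0965, 0.001], "yaw": 0}, {"offset": [0, 0.0965, 0.001], "yaw": 0}]}}

```text
time_s: 3.15
eef_pos: [493.4, -129.5, 34.9]
ee_rot: [-0.701, 0.701, -0.095, 0.096]
force: [0.1, 0.2, 0.3]
grip_width: 0.818
```

Call:
{"fn": "jog_arm", "kwargs": {"targets": [{"offset": [0, 0, 0], "yaw": 0}, {"offset": [0, 0, 0], "yaw": 0}, {"offset": [0, 0, 0], "yaw": 0}, {"offset": [0, 0, 0], "yaw": 0}, {"offset": [0, 0, 0], "yaw": 0}, {"offset": [0, 0, 0], "yaw": 0}, {"offset": [0, 0, 0], "yaw": 0}, {"offset": [0, 0, 0], "yaw": 0}], "fingers": 0.02, "grip_force": 60}}

```text
time_s: 3.82
eef_pos: [493.7, -129.7, 35.7]
ee_rot: [-0.7, 0.701, -0.095, 0.097]
force: [-1.5, 1.4, 6.7]
grip_width: 0.355
```

```bash
python3 mv.py 493 -131.5 150 74.4
```

```text
t 3.82 p [ 493.7 -129.7   35.7] F [-1.5  1.4  6.7] grip 0.355 q [-0.49  0.56  1.76  0.    0.82 -0.22]
tool axes cols [[0.963, 0.003, 0.269], [-0.269, -0.001, 0.963], [0.003, -1.0, -0.0]]
([0.0001, -0.1143, -0.0019], 'yaw', np.float64(0.0), 'alt', np.float64(-3.141))
```

Call:
{"fn": "jog_arm", "kwargs": {"targets": [{"offset": [0, -0.01, 0], "yaw": 0}, {"offset": [0, -0.03, 0], "yaw": 0}, {"offset": [0, -0.06, 0], "yaw": 0}, {"offset": [0, -0.1, 0], "yaw": 0}, {"offset": [0, -0.135, 0], "yaw": 0}, {"offset": [0, -0.145, 0], "yaw": 0}, {"offset": [0, -0.145, 0], "yaw": 0}, {"offset": [0, -0.145, 0], "yaw": 0}], "grip_force": 90}}

```text
time_s: 4.48
eef_pos: [492.9, -129.4, 180.2]
ee_rot: [-0.701, 0.701, -0.095, 0.097]
force: [-0.5, 0.4, -1.8]
grip_width: 0.352
```

```bash
python3 mv.py 516.8 232.3 180 108;python3 - <<'E'
from rig import ctrl
import cv2
a=ctrl.capture("scene")["img"][:,:,::-1][120:320,210:430];b=ctrl.capture("top")["img"][:,:,::-1][120:320,270:430]
import numpy as np
cv2.imwrite("pics/a2.png",cv2.resize(np.hstack([a,b]),None,fx=2.1,fy=2.1,interpolation=cv2.INTER_CUBIC))
E
```

```text
t 4.48 p [ 492.9 -129.4  180.2] F [-0.5  0.4 -1.8] grip 0.352 q [-0.49  0.34  1.64  0.    1.15 -0.22]
tool axes cols [[0.963, 0.003, 0.269], [-0.269, -0.001, 0.963], [0.003, -1.0, 0.0]]
([-0.0741, 0.0001, 0.3548], 'yaw', np.float64(-0.586), 'alt', np.float64(2.556))
```

View pics/a2.png

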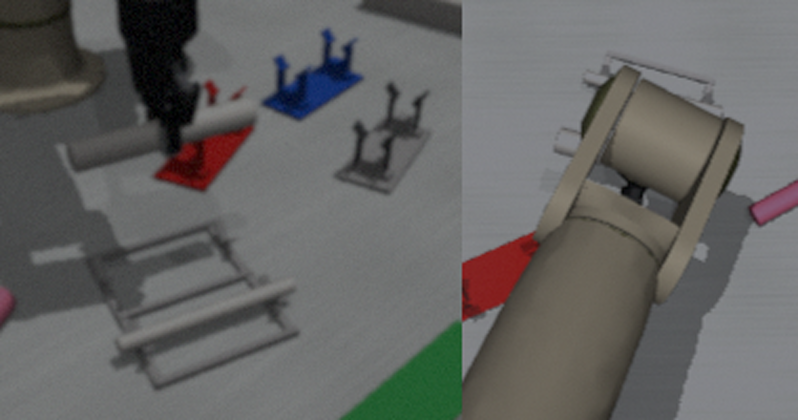

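Call:
{"fn": "jog_arm", "kwargs": {"targets": [{"offset": [-0.074, 0, 0.355], "yaw": -0.586}, {"offset": [-0.074, 0, 0.355], "yaw": -0.586}, {"offset": [-0.074, 0, 0.355], "yaw": -0.586}, {"offset": [-0.074, 0, 0.355], "yaw": -0.586}, {"offset": [-0.074, 0, 0.355], "yaw": -0.586}, {"offset": [-0.074, 0, 0.355], "yaw": -0.586}, {"offset": [-0.074, 0, 0.355], "yaw": -0.586}, {"offset": [-0.074, 0, 0.355], "yaw": -0.586}, {"offset": [-0.074, 0, 0.355], "yaw": -0.586}, {"offset": [-0.074, 0, 0.355], "yaw": -0.586}, {"offset": [-0.074, 0, 0.355], "yaw": -0.586}, {"offset": [-0.074, 0, 0.355], "yaw": -0.586}]}}

```text
time_s: 5.58
eef_pos: [516.2, 232.0, 177.8]
ee_rot: [0.699, -0.698, -0.11, 0.111]
force: [0.2, -0.1, -1.3]
grip_width: 0.348
```

```bash
cat > ref.py <<'E'
from h import *
import pickle
D=pickle.load(open("D.pkl","rb"));M=np.load("masks.npz")
hold=[box(-85,85,-37.5,37.5,0,8)]
for s in(-60,60):
    hold.append(box(s-10,s+10,-16,16,8,32))
    for y in(-1,1):
        b=lambda ya,yb,za,zb:np.array([[s+dx,y*v,z] for dx in(-10,10) for v,z in((ya,za),(ya+3,za),(yb,zb),(yb+3,zb))])
        hold+=[b(16,16,8,52),b(16,11.5,52,60),b(11.5,26,60,75)]
E
python3 - <<'E'
from ref import *
for cs in(("top","scene"),("top",),("scene",)):
    obs=[(D[c],M["holder_"+c].astype(float)) for c in cs]
    p,e=fit(hold,obs,np.array([516,230,0,1.885]),step=(6,6,1e-3,.05));print(cs,p[:3].round(1),np.degrees(p[3]).round(1),e)
for cs in(("top","scene"),("top",),("scene",)):
    obs=[(D[c],M["pusher_mid_"+c].astype(float)) for c in cs]
    p,e=fit(cyl(16,200),obs,np.array([493,-130,35,1.3]),step=(6,6,1e-3,.05));print(cs,p[:3].round(1),np.degrees(p[3]).round(1),e)
E
python3 mv.py 516.8 232.3 120 108
```

```text
('top', 'scene') [516.6 232.6   0. ] 108.1 203.7137254901961
('top',) [517.6 233.6   0. ] 107.5 84.21568627450979
('scene',) [514.8 233.2   0. ] 107.6 95.61176470588235
('top', 'scene') [ 492.8 -131.2   35. ] 74.3 151.73333333333332
('top',) [ 494. -129.   35.] 74.2 68.63529411764705
('scene',) [ 492.2 -131.    35. ] 74.4 70.6156862745098
t 5.58 p [516.2 232.  177.8] F [ 0.2 -0.1 -1.3] grip 0.348 q [ 0.22  0.46  1.47  0.    1.21 -0.1 ]
tool axes cols [[0.951, -0.003, -0.309], [0.309, -0.0, 0.951], [-0.003, -1.0, 0.001]]
([0.0008, 0.0578, 0.0], 'yaw', np.float64(-0.0), 'alt', np.float64(3.141))
```

Call:
{"fn": "jog_arm", "kwargs": {"targets": [{"offset": [0.0005, 0.03, 0], "yaw": 0}, {"offset": [0.0005, 0.06, 0], "yaw": 0}, {"offset": [0.0005, 0.075, 0], "yaw": 0}, {"offset": [0.0005, 0.08, 0], "yaw": 0}, {"offset": [0.0005, 0.08, 0], "yaw": 0}, {"offset": [0.0005, 0.08, 0], "yaw": 0}]}}

```text
time_s: 6.08
eef_pos: [517.0, 231.5, 98.7]
ee_rot: [0.699, -0.698, -0.11, 0.111]
force: [-0.2, 0.6, -1.1]
grip_width: 0.345
```

```bash
python3 mv.py 516.8 232.3 44 108; python3 - <<'E'
from ref import *
from rig import ctrl
d=ctrl.capture("scene");t=ctrl.capture("top")
s=ctrl.sense();p=np.array(s["eef_pos"])
k=4
def draw(d,x0,x1,y0,y1):
    im=cv2.resize(d["img"][y0:y1,x0:x1,::-1],None,fx=k,fy=k,interpolation=cv2.INTER_CUBIC);im=cv2.convertScaleAbs(im,alpha=1.6)
    for pts in place(cyl(16,200),[*p,np.radians(108)]):
        cv2.polylines(im,[cv2.convexHull(((proj(d,pts)-[x0,y0]+.5)*k).astype(np.int32))],True,(0,255,0),1)
    return im
cv2.imwrite("pics/a3.png",np.hstack([draw(d,335,435,115,225),draw(t,180,275,140,250)]))
for r in ctrl.regions_of("scene","pusher_mid"): print(r["score"],r["box"])
E
```

```text
t 6.08 p [517.  231.5  98.7] F [-0.2  0.6 -1.1] grip 0.345 q [ 0.21  0.56  1.55  0.    1.04 -0.1 ]
tool axes cols [[0.951, -0.002, -0.308], [0.308, 0.0, 0.951], [-0.001, -1.0, 0.001]]
([0.0001, 0.0547, 0.0008], 'yaw', np.float64(-0.001), 'alt', np.float64(3.14))
0.94 [378.3, 150.7, 416.6, 188.0]
0.65 [148.6, 259.1, 218.8, 338.4]
```

View pics/a3.png

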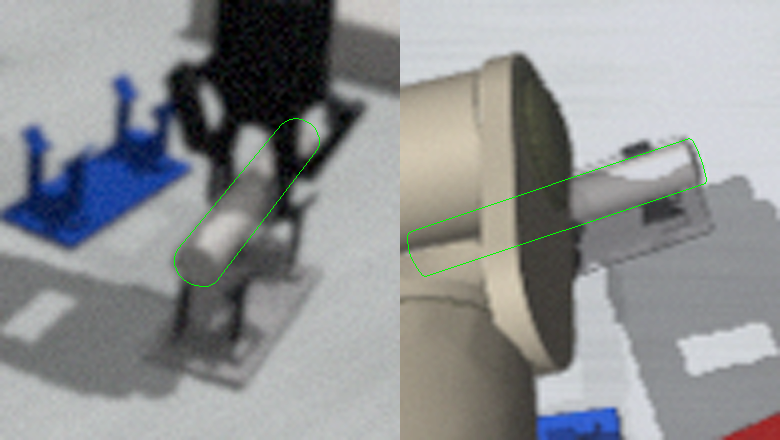

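The pusher is held level above the steel holder. Its near end at (205,258) of the crop and its far part in the top view both agree with the predicted outline to within about 2 px of the enlarged crop across the axis. I press it straight down.

Call:
{"fn": "jog_arm", "kwargs": {"targets": [{"offset": [0, 0.012, 0.001], "yaw": 0}, {"offset": [0, 0.02, 0.001], "yaw": 0}, {"offset": [0, 0.024, 0.001], "yaw": 0}, {"offset": [0, 0.027, 0.001], "yaw": 0}, {"offset": [0, 0.03, 0.001], "yaw": 0}, {"offset": [0, 0.033, 0.001], "yaw": 0}, {"offset": [0, 0.036, 0.001], "yaw": 0}], "grip_force": 110}}

```text
time_s: 6.82
eef_pos: [517.9, 233.3, 64.7]
ee_rot: [0.699, -0.698, -0.112, 0.109]
force: [-1.9, -0.2, 11.3]
grip_width: 0.34
```

Call:
{"fn": "jog_arm", "kwargs": {"targets": [{"offset": [0, 0.003, 0], "yaw": 0}, {"offset": [0, 0.006, 0], "yaw": 0}, {"offset": [0, 0.009, 0], "yaw": 0}, {"offset": [0, 0.012, 0], "yaw": 0}, {"offset": [0, 0.014, 0], "yaw": 0}, {"offset": [0, 0.014, 0], "yaw": 0}]}}

```text
time_s: 7.32
eef_pos: [517.4, 233.3, 49.5]
ee_rot: [0.699, -0.698, -0.111, 0.11]
force: [1.5, 1.5, -10.6]
grip_width: 0.343
```

```bash
python3 mv.py 516.8 232.3 48 108; python3 - <<'E'
from ref import *
from rig import ctrl
d=ctrl.capture("scene")
s=ctrl.sense();p=np.array(s["eef_pos"])
k=5
x0,x1,y0,y1=335,435,120,225
im=cv2.resize(d["img"][y0:y1,x0:x1,::-1],None,fx=k,fy=k,interpolation=cv2.INTER_CUBIC);im=cv2.convertScaleAbs(im,alpha=1.6)
for pts in place(cyl(16,200),[516.7,232.5,48,np.radians(108)]):
    cv2.polylines(im,[cv2.convexHull(((proj(d,pts)-[x0,y0]+.5)*k).astype(np.int32))],True,(0,255,0),1)
cv2.imwrite("pics/a4.png",im)
E
```

```text
t 7.32 p [517.4 233.3  49.5] F [  1.5   1.5 -10.6] grip 0.343 q [ 0.22  0.63  1.58  0.    0.93 -0.1 ]
tool axes cols [[0.951, 0.001, -0.309], [0.309, 0.001, 0.951], [0.002, -1.0, 0.0]]
([-0.0009, 0.0015, -0.0007], 'yaw', np.float64(-0.0), 'alt', np.float64(3.141))
```

View pics/a4.png

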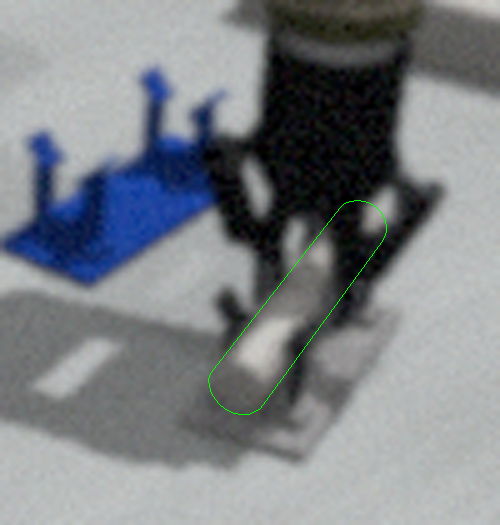

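Force changed from +11 N (against the lips) to -10.6 N (clips pulling down), so it has snapped past the lips. I press on to the stop.

Call:
{"fn": "jog_arm", "kwargs": {"targets": [{"offset": [0, 0.0015, 0], "yaw": 0}, {"offset": [0, 0.003, 0], "yaw": 0}, {"offset": [0, 0.0035, 0], "yaw": 0}, {"offset": [0, 0.0035, 0], "yaw": 0}]}}

```text
time_s: 7.7
eef_pos: [517.6, 233.3, 49.2]
ee_rot: [0.698, -0.698, -0.111, 0.11]
force: [-12.3, -4.4, 28.4]
grip_width: 0.34
```

Call:
{"fn": "jog_arm", "kwargs": {"targets": [{"offset": [0, 0.0015, 0], "yaw": 0}, {"offset": [0, 0.0015, 0], "yaw": 0}, {"offset": [0, 0, 0], "yaw": 0}]}}

```text
time_s: 7.95
eef_pos: [517.4, 233.2, 49.6]
ee_rot: [0.698, -0.698, -0.111, 0.11]
force: [1.0, 0.0, -11.1]
grip_width: 0.343
```

Call:
{"fn": "jog_arm", "kwargs": {"targets": [{"offset": [0, 0, 0], "yaw": 0}, {"offset": [0, 0, 0], "yaw": 0}, {"offset": [0, 0, 0], "yaw": 0}, {"offset": [0, 0, 0], "yaw": 0}, {"offset": [0, 0, 0], "yaw": 0}, {"offset": [0, 0, 0], "yaw": 0}, {"offset": [0, 0, 0], "yaw": 0}, {"offset": [0, 0, 0], "yaw": 0}], "fingers": 0.07}}

```text
time_s: 8.62
eef_pos: [517.4, 233.2, 49.6]
ee_rot: [0.698, -0.698, -0.111, 0.11]
force: [-0.2, 0.5, 0.9]
grip_width: 0.821
```

Call:
{"fn": "jog_arm", "kwargs": {"targets": [{"offset": [0, -0.01, 0], "yaw": 0}, {"offset": [0, -0.03, 0], "yaw": 0}, {"offset": [0, -0.06, 0], "yaw": 0}, {"offset": [0, -0.1, 0], "yaw": 0}, {"offset": [0, -0.14, 0], "yaw": 0}, {"offset": [-0.04, -0.17, 0], "yaw": 0}, {"offset": [-0.08, -0.2, 0], "yaw": 0}, {"offset": [-0.12, -0.2, 0.03], "yaw": 0}, {"offset": [-0.16, -0.2, 0.06], "yaw": 0}, {"offset": [-0.19, -0.2, 0.09], "yaw": 0}, {"offset": [-0.19, -0.2, 0.12], "yaw": 0}, {"offset": [-0.19, -0.2, 0.15], "yaw": 0}]}}

```text
time_s: 9.62
eef_pos: [287.4, 317.1, 250.7]
ee_rot: [0.699, -0.698, -0.112, 0.109]
force: [0.7, -0.4, 0.5]
grip_width: 0.825
```

```bash
python3 mv.py; python3 - <<'E'
from ref import *
from rig import ctrl
k=4;W={};ims=[]
for c,(x0,x1,y0,y1) in dict(scene=(335,435,115,225),top=(180,280,140,250)).items():
    d=W[c]=ctrl.capture(c)
    im=cv2.resize(d["img"][y0:y1,x0:x1,::-1],None,fx=k,fy=k,interpolation=cv2.INTER_CUBIC);ims.append(cv2.convertScaleAbs(im,alpha=1.6))
cv2.imwrite("pics/a5.png",np.hstack(ims))
obs=[]
for c,u in dict(scene=(391,180),top=(226,190)).items():
    for t in("pusher_mid","slim_mid"):
      for r in ctrl.regions_of(c,t): print(c,t,round(r["score"],2),r["box"]); 
    for r in ctrl.regions_of(c,"pusher_mid"):
        b=r["box"]
        if np.hypot((b[0]+b[2])/2-u[0],(b[1]+b[3])/2-u[1])<20: obs.append((W[c],r["region"].astype(float)));break
print(len(obs))
p,e=fit(cyl(16,200),obs,np.array([516.7,232.5,50,1.885]));print(p[:3].round(1),np.degrees(p[3]).round(1),e)
E
```

```text
t 9.62 p [287.4 317.1 250.7] F [ 0.7 -0.4  0.5] grip 0.825 q [ 0.56  0.09  1.76 -0.    1.28  0.25]
tool axes cols [[0.951, 0.004, -0.308], [0.308, 0.001, 0.951], [0.004, -1.0, 0.0]]
scene pusher_mid 0.93 [144.3, 258.9, 222.8, 338.1]
scene pusher_mid 0.89 [378.8, 163.0, 411.5, 201.2]
scene slim_mid 0.76 [265.0, 253.0, 350.6, 290.1]
top pusher_mid 0.64 [188.7, 179.4, 254.0, 209.8]
top slim_mid 0.73 [328.3, 151.2, 391.3, 176.5]
2
[516.2 233.6  50.7] 108.2 188.49803921568628
```

View pics/a5.png

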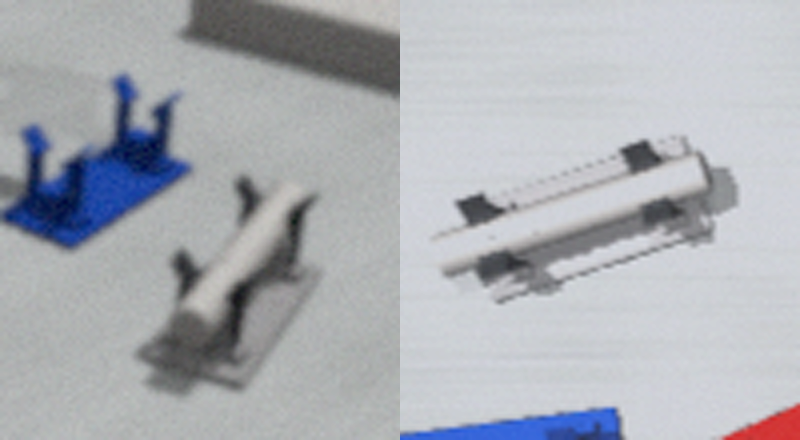

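The picture shows the pusher lying between all four blades, below the flared lips. The lips stand above it at (183,265) and (248,190) of the crop. The slim pusher's boxes are within about 2 px of where they were, and the gripper is clear.

```bash
python3 -c "
from rig import ctrl
print(ctrl.finish_job())"
```

```text
the job is handed in; nothing more can be done
None
```

I took the thick white pusher from the drying rest, pressed it into the clips of the steel holder, let go and backed the arm clear. I handed the job in at about 10 s; no verdict was reported.

- **Pressing:** the force was +11 N against the lips, then -10.6 N as the clips pulled the pusher in. At the stop I pressed with +28 N at TCP height 49.2 mm, with the pusher still gripped.
- **Last camera fit:** the pusher centre is at (516, 234, 51) mm, axis 108.2°. The seat measured (517, 232.5) mm, axis 108°, at a nominal height of 48 mm. The fit is about 1 mm off lengthwise, about 0 mm sideways and 0.2° off.
- **Disagreement:** the fitted height is about 2.7 mm above nominal. That is within the 6 mm limit, and the cameras are only good to about 2 mm. The firm stop at 28 N supports it being home.
- **Slim pusher:** its detection boxes moved by about 2 px at most from the start, within the detector's noise, so I take it as undisturbed.

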